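# Set up the steamer

### The arm

A 6-joint arm with a two-finger parallel gripper is mounted at the origin on the work surface. World frame = base frame: x ahead of the robot, y to its left, z up, the work surface at z = 0. Lengths are in m, angles in rad, forces in N, time in s.
With the tool pointing down it reaches from about 0.3 to 0.775 m from the base axis. Payload 14.6 kg.
Tool frame: the origin (TCP) lies at the very end of the fingers, on their centre line; the grasp point (between the pads) lies 19 mm behind it; z points along the fingers, y is the line along which they close (so a half turn about z gives the same grasp; the last joint's range is limited). The gripper opens to 94 mm and grips with 3 to 60 N. Pads are 16 mm wide; open, the fingers measure 119 mm over their backs; the gripper's body (75 mm by 177 mm) begins 78 mm behind the grasp point.
Start: joints at [1.121, 0.3, 1.521, -0, 1.321, -0.067], TCP at [0.205, 0.51, 0.205] pointing down, gripper open.
Joint ranges: [-3.03, 3.03], [-0.79, 2.21], [0.23, 2.52], [-1.04, 4.18], [0, 3.07], [-2.55, 2.55]. Speed limits (rad/s): [2.22, 2.22, 2.57, 3.14, 3.14, 3.14].

### API

Orientations are given as [roll, pitch, yaw] about the fixed x, y, z axes, in that order (R = Rz(yaw) Ry(pitch) Rx(roll)).
In Python, from station import ctrl, camera, camera_info, finder gives the robot as it stands.
- The arm moves only by the tool carry_out, never from a script. Its argument "motion" is a list of rows, each a list of 2 entries, a list of its own where there are three numbers: the shift along the tool's x, y, z as a fraction of full scale, then the turn about the tool's z as a fraction of full scale. A call has 1 to 12 rows; each row is the pose to reach, as a shift and turn from the pose commanded when the call began, along the tool's axes at that moment, turning the shorter way round; what a row does not reach only later rows make up. Full scale, the value 1, is 200 mm for a shift and 360 degrees for a turn. A row lasts 1/10 s, in which the tool goes at most 50 mm and 8.59 degrees, less where a joint would pass 70% of its speed; a pose out of reach is approached as far as the arm can. A call with a number of a shift or a turn outside -1 to 1 is refused whole. A call with a gripper value outside its range is refused whole. "hand" is the closure, from -1 (fully open) to 1 (shut), set as the call begins (left out, the last holds). The fingers move at their own pace and stop on an object; "force" is the grip in N (left out, the last holds). Time passes only in rows, so rows that repeat a pose let the fingers close. It gives the time, the measured TCP pose, the force, the opening and the grip force at its end, in the units of the state.
- ctrl.get_obs(): the state, without advancing time (a new reading comes with each control period).
- camera(name): name is "side" or "top"; returns (picture, depth): 480x640x3 uint8, blue, green, red; 480x640 float32, m along the optical axis (not along the pixel's ray), 0 where there is no reading.
- camera_info(name): a dict with "camera_matrix" (3x3 intrinsics, pixels), "origin" and "attitude" of the camera in the world. Camera axes: x right, y down, z forward; pixel columns grow to the right and rows downward; lengths in m; the calibration is good to about 2 mm. A picture is of the moment at which its call begins. camera_info takes no time and is no camera call.
- ctrl.hand_in(): hands the job in; it is judged then, once.
Trained networks look in the newest picture that a camera, given by its name, has taken for a name from the list of things; names that differ only in an ending like _2 or _b are one class to them, and where a whole thing is asked for, a point or a joint stands for the part that bears it (a point fixed in the world has none). Each returns a list of dicts, best first, with "conf" (0 to 1); they miss things now and then, are a little off and sometimes report something else, mostly with a low value. They report only what shows in the picture. A call takes as long as a camera call. They do not tell look-alikes from the thing itself.
- finder.boxes_of(camera, query): "location" ([column, row] in pixels, amid what is visible of it).
- finder.cut_out(camera, query): "mask" (480x640 bool, what is visible of it) and "location" ([column, row] in pixels, amid what is visible of it).
- finder.pinpoint(camera, query): "location" ([column, row] in pixels: a listed point, or the origin of a listed thing).
The state is a dict: "time_s": time; "qpos": joint angles; "joint_vel": joint speeds; "tau": joint torques, N m; "ee_pos": TCP position; "eef_rot": TCP orientation; "force": force on the tool from outside, world axes, zero at the start; "moment": the same for the moment, N m; "grip_width": finger opening in m; "grip_force": force on a finger pad.
Only numpy, scipy, OpenCV 4.12 (cv2) and the standard library are available. Lean on these libraries where they do the work, as an engineer would, in place of code of your own. Each camera call takes 0.05 s, during which the arm holds its last target. There are 200 camera calls.

### The job

Get the potatoes ready for steaming: gently lower the steamer basket, with its three potato halves in it, into the pan on the hob so that it sits centred, level and fully home on the pan's rim. Let go of it there, and then gently lower the domed lid onto the basket so that it too sits level and fully home. Lower both, do not drop them; spill no potato, leave the pan in its place on the hob and do not disturb the other things on the counter.

Things in the scene. Friction and masses are not known exactly. Their poses are not given: they have to be found in the camera images.
- pan: open aluminium pan, loose on the black hob (40 mm high). Rim 159 mm wide at z = 90 mm, foot 112 mm, wall 4 mm; a loop handle on its +y and -y sides (to 109 mm from the axis, 75 mm up). The mouth narrows downward like a funnel: inside 150 mm wide at the rim, 121 mm wide 40 mm lower. Origin: centre of underside, z up
- basket: perforated steel steamer basket, on the counter, 0.35-0.55 kg with the potatoes. Convex underside: 96 mm wide foot, 120 at z 16 mm, 142 under the brim. Brim 168 wide, z 46-50; mouth 133 wide. Lift by the black knob on its central post: 26 mm diameter, z 54-78. Home in the pan, brim flat on its rim, its origin is 44 mm above the pan's; the taper centres it. Origin: centre of foot, z up
- lid: domed hollow steel lid, 0.22-0.4 kg, dome up on the counter. Brim 164 mm wide, underside at z 10 mm; below it a collar tapers from 126 to 114 mm wide and drops into the basket's mouth. Black knob on top, 28 mm diameter, z 50-78. Home on the basket, brim on brim, its origin is 40 mm above the basket's (the basket's knob fits inside). Origin: centre of collar's lower edge, z up
- potato0: half potato, cut side down, 37 mm wide, 25 mm high, loose on the floor of the basket (4 mm above the basket's foot). Origin: centre of the cut side
- potato1: half potato, cut side down, 37 mm wide, 25 mm high, loose on the floor of the basket (4 mm above the basket's foot). Origin: centre of the cut side
- potato2: half potato, cut side down, 37 mm wide, 25 mm high, loose on the floor of the basket (4 mm above the basket's foot). Origin: centre of the cut side
- mug: white mug, 80 mm wide, 95 mm tall, handle on its +y side, a bystander on the counter. Origin: centre of its underside
- jar: amber glass jar with steel cap, 72 mm wide, 110 mm tall, a bystander on the counter. Origin: centre of its underside
- mill: dark wooden pepper mill, 54 mm wide, 135 mm tall, a bystander on the counter. Origin: centre of its underside
- tin: food tin with a paper band, 74 mm wide, 105 mm tall, a bystander on the counter. Origin: centre of its underside
- spoon: wooden spoon, 250 mm long, lying flat along its own x axis, a bystander on the counter. Origin: centre of its underside
- ramekin: low white dish, 80 mm wide, 40 mm tall, a bystander on the counter. Origin: centre of its underside
- shaker: white salt shaker with steel cap, 40 mm wide, 70 mm tall, a bystander on the counter. Origin: centre of its underside
Mind the look-alikes: they are no part of the job. Leave any purple or red look-alike of the potato2 alone.

How it is judged:
On the way:
1. the basket sits fully home and level in the pan, let go, the lid not yet on it (horizontal distance between basket and pan below 0.008 m and z of basket in the frame of pan between 0.038 and 0.048 m and angle between each of basket, pan's own z axis and vertical below 0.06 rad and contact force between the fingers and basket below 0.1 N and horizontal distance between lid and basket above 0.1 m), for 0.2 s.
At the end, for the whole second after the job is handed in: Basket in the pan: axes within 8 mm, its origin 38 to 48 mm above the pan's. Lid on the basket: axes within 8 mm, origin 34 to 44 mm above the basket's. Pan, basket and lid level within 3.4 degrees and at rest; the three potato halves within 85 mm of the basket's origin (horizontal distance between basket and pan below 0.008 m and z of basket in the frame of pan between 0.038 and 0.048 m and angle between each of basket, pan, lid's own z axis and vertical below 0.06 rad and horizontal distance between lid and basket below 0.008 m and z of lid in the frame of basket between 0.034 and 0.044 m and distance between each of potato0, potato1, potato2 and basket below 0.085 m and linear speed of each of pan, basket, lid below 0.03 m/s); the robot touches nothing.
It fails at once if a potato half leaves the basket (over 100 mm from its origin) (distance between any of potato0, potato1, potato2 and basket above 0.1 m).
It fails at once if the pan is shoved or lifted over 40 mm from its place (distance of pan from where it was at the start of the episode above 0.04 m).
It fails at once if the basket is dropped into the pan (faster than 0.45 m/s within 40 mm of its seat) (horizontal distance between basket and pan below 0.03 m and z of basket in the frame of pan between 0.03 and 0.084 m and linear speed of basket above 0.45 m/s).
It fails at once if the lid is dropped onto the basket (faster than 0.45 m/s within 40 mm of its seat) (horizontal distance between lid and basket below 0.03 m and z of lid in the frame of basket between 0.03 and 0.08 m and linear speed of lid above 0.45 m/s).
It fails at once if a bystander is moved over 40 mm (distance of any of mug, jar, mill, tin, spoon, ramekin, shaker from where it was at the start of the episode above 0.04 m).
It also fails if it takes over 69 s, if anything falls off the work surface, if the arm or the gripper's body presses on something with over 40 N, if the wrist force passes 120 N, or if a joint passes its speed limit or range.

## Working session

There is one attempt and no reset: what is moved stays moved. The work goes in short steps, Python scripts to look and compute and a tool call to move; the robot and the scene stay as the last step left them, time stands still between calls to the robot, and variables do not carry over. Pictures are saved under pics/ and viewed, at most 10 in all, crops included, and the job is handed in when it is done.

Besides the shell and the picture viewer there is one more tool, called after "Request:" as name(argument=value, ...) on one line, values as JSON. carry_out: Moves the arm, as the interface text tells. Its arguments: {"type":"object","properties":{"motion":{"type":"array","items":{"type":"array"}},"hand":{"type":"number"},"force":{"type":"number"}},"required":["motion"]}

```bash
mkdir -p pics
cat > h.py <<'E'
import numpy as np, cv2
from station import ctrl, camera, camera_info, finder
def Rm(a):
    a=np.array(a,float)
    if a.shape==(3,3): return a
    from scipy.spatial.transform import Rotation as R
    return R.from_euler('xyz',a).as_matrix() if a.size==3 else R.from_quat(a).as_matrix()
def cloud(n,d):
    i=camera_info(n);K=np.array(i["camera_matrix"]);v,u=np.mgrid[:480,:640]
    p=np.stack([(u-K[0,2])/K[0,0]*d,(v-K[1,2])/K[1,1]*d,d],-1)
    return p@Rm(i["attitude"]).T+np.array(i["origin"])
E
python3 - <<'E'
from h import *
for n in ("side","top"):
    im,d=camera(n); cv2.imwrite(f"pics/{n}0.png",im); P=cloud(n,d)
    i=camera_info(n);print(n,i["origin"],i["attitude"])
    for q in ("pan","basket","lid"):
        for r in finder.cut_out(n,q)[:2]:
            m=r["mask"]&(d>0); p=P[m]
            if len(p)==0: continue
            # rim/knob stats
            zs=p[:,2]; top=p[zs>np.percentile(zs,99.5)-.012]
            print(n,q,round(r["conf"],2),np.round(r["location"]),len(p),"min",p.min(0).round(3),"max",p.max(0).round(3),"topc",top.mean(0).round(3),np.percentile(zs,99.5).round(3))
    for q in ("potato0","mug","jar","mill","tin","spoon","ramekin","shaker"):
        for r in finder.cut_out(n,q)[:4]:
            m=r["mask"]&(d>0); p=P[m]
            if len(p): print(n,q,round(r["conf"],2),np.round(r["location"]),np.median(p,0).round(3),p[:,2].max().round(3))
print(ctrl.get_obs())
E
```

```text
side [0.24050088 0.77627897 0.57466281] [-2.12367382 -0.02207928 -2.76041561]
side pan 0.74 [394. 177.] 2280 min [ 0.384 -0.72   0.003] max [ 0.606 -0.222  0.133] topc [ 0.462 -0.336  0.126] 0.132
side basket 0.9 [292. 358.] 5786 min [ 0.373  0.176 -0.001] max [0.569 0.394 0.08 ] topc [0.455 0.313 0.076] 0.079
side basket 0.34 [286. 363.] 244 min [0.462 0.29  0.006] max [0.493 0.321 0.057] topc [0.463 0.32  0.056] 0.049
side lid 0.8 [315. 251.] 2462 min [ 0.48  -0.167 -0.001] max [0.647 0.058 0.08 ] topc [ 0.559 -0.02   0.076] 0.079
side potato0 0.76 [271. 470.] [0.413 0.48  0.019] 0.027
side potato0 0.62 [309. 372.] [0.431 0.307 0.019] 0.03
side potato0 0.6 [290. 379.] [0.453 0.34  0.023] 0.051
side potato0 0.47 [285. 360.] [0.478 0.307 0.02 ] 0.03
side mug 0.98 [180. 287.] [0.719 0.25  0.062] 0.097
side jar 0.83 [285. 189.] [ 0.712 -0.19   0.066] 0.113
side mill 0.56 [134. 380.] [0.636 0.469 0.072] 0.135
side tin 0.85 [343. 166.] [ 0.629 -0.415  0.065] 0.109
side spoon 0.6 [218. 237.] [ 0.801 -0.002  0.013] 0.022
side ramekin 0.58 [381. 315.] [0.364 0.127 0.027] 0.043
side shaker 0
[... 1091 characters left out ...]
.] [ 0.381 -0.121  0.069] 0.078
{'time_s': 1.2, 'qpos': array([ 1.12141945e+00,  2.99928926e-01,  1.52097270e+00, -1.53982062e-05,
        1.32071248e+00, -6.65645341e-02]), 'joint_vel': array([ 0.00112749, -0.00028683, -0.00196074, -0.00038656, -0.00053346,
       -0.00136528]), 'tau': array([ 2.32576149e-04, -5.31668365e+01, -3.52919340e+01,  7.08548329e-02,
        2.12666276e-02,  2.96736357e-05]), 'ee_pos': array([0.20542922, 0.51019229, 0.20544127]), 'eef_rot': array([-3.14157026e+00,  1.34591519e-05,  2.75878413e+00]), 'force': array([-0.3901624 , -0.31209754,  0.66370562]), 'moment': array([-0.0290586 ,  0.05939765, -0.03540889]), 'grip_force': 0.0, 'grip_width': 0.09401287666323346}
```

View pics/side0.png

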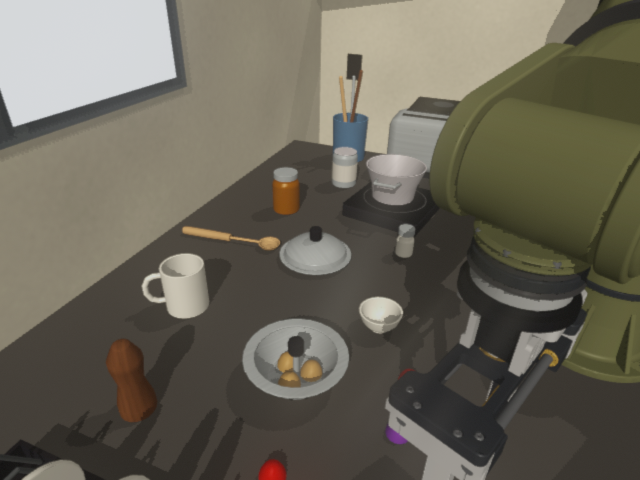

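View pics/top0.png

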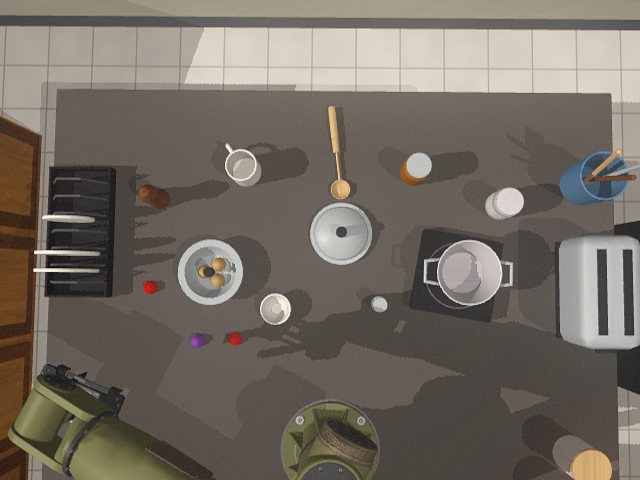

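```bash
cat >> h.py <<'E'
from scipy.optimize import least_squares
def ring(P,c,z0,z1,r0,r1):
    "robust centre of an annulus r0..r1 at heights z0..z1 near c"
    q=P[(P[...,2]>z0)&(P[...,2]<z1)&(np.hypot(P[...,0]-c[0],P[...,1]-c[1])<r1+.02)]
    for _ in range(6):
        r=np.hypot(*(q[:,:2]-c).T); k=(r>r0-.006)&(r<r1+.006)
        if k.sum()<20: return None
        f=lambda x:(lambda r:np.maximum(r0-r,0)+np.maximum(r-r1,0)+.15*(r-(r0+r1)/2))(np.hypot(*(q[k,:2]-x).T))
        c=least_squares(f,c,loss="soft_l1",f_scale=.002).x
    return c.round(4),int(k.sum()),q[k,2].mean().round(4)
def tri(px):
    A=[];b=[]
    for n,uv in px.items():
        i=camera_info(n);K=np.array(i["camera_matrix"]);v=Rm(i["attitude"])@np.linalg.solve(K,[*uv,1]);v/=np.linalg.norm(v)
        M=np.eye(3)-np.outer(v,v);A.append(M);b.append(M@np.array(i["origin"]))
    return np.linalg.lstsq(np.vstack(A),np.hstack(b),rcond=None)[0]
E
python3 - <<'E'
from h import *
pp={}
for n in ("side","top"):
    im,d=camera(n);P=cloud(n,d)
    print(n,"pan",ring(P,np.array([.46,-.345]),.118,.142,.0745,.0795))
    print(n,"bas",ring(P,np.array([.457,.312]),.040,.060,.0665,.084))
    print(n,"lidbrim",ring(P,np.array([.56,-.02]),.006,.022,.066,.082))
    for nm,c in(("bk",(.457,.31)),("lk",(.56,-.02))):
        q=P[(np.hypot(P[...,0]-c[0],P[...,1]-c[1])<.03)&(P[...,2]>.07)&(P[...,2]<.095)]; print(nm,q.mean(0).round(4),(q.min(0)).round(3),q.max(0).round(3),len(q))
    dark=(im.max(2)<60).astype(np.uint8)
    for nm,c in(("bk",(.457,.31)),("lk",(.56,-.02))):
        m=(np.hypot(P[...,0]-c[0],P[...,1]-c[1])<.022)&(P[...,2]>.073)
        v,u=np.nonzero(m); pp.setdefault(nm,{})[n]=(u.mean(),v.mean())
    for q in("pan","basket","lid"):
        for r in finder.pinpoint(n,q)[:1]: pp.setdefault(q,{})[n]=r["location"];print(q,r)
for k in pp:
    print(k,pp[k]); 
    if len(pp[k])==2: print(tri(pp[k]).round(4))
E
```

```text
side pan (array([ 0.4605, -0.3329]), 611, np.float64(0.1256))
side bas (array([0.457 , 0.3095]), 3049, np.float64(0.0492))
side lidbrim (array([ 0.5594, -0.0227]), 670, np.float64(0.0155))
bk [0.4555 0.3127 0.0767] [0.444 0.297 0.07 ] [0.468 0.323 0.08 ] 202
lk [ 0.5595 -0.0205  0.0766] [ 0.547 -0.037  0.07 ] [ 0.573 -0.009  0.08 ] 96
pan {'location': [391.6, 197.1], 'conf': 0.8}
lid {'location': [315.3, 254.7], 'conf': 0.57}
top pan (array([ 0.4619, -0.3329]), 673, np.float64(0.1269))
top bas (array([0.4572, 0.3108]), 1363, np.float64(0.0494))
top lidbrim (array([ 0.5615, -0.0242]), 855, np.float64(0.0141))
bk [0.4569 0.3097 0.0774] [0.444 0.297 0.07 ] [0.469 0.322 0.085] 84
lk [ 0.5611 -0.0238  0.0775] [ 0.548 -0.037  0.07 ] [ 0.574 -0.011  0.085] 94
pan {'location': [458.7, 272.5], 'conf': 0.67}
basket {'location': [215.1, 271.2], 'conf': 0.67}
lid {'location': [338.4, 233.1], 'conf': 0.81}
bk {'side': (np.float64(295.6327683615819), np.float64(342.19209039548025)), 'top': (np.float64(207.71428571428572), np.float64(271.961038961039))}
[0.4566 0.3104 0.0758]
lk {'side': (np.float64(315.5375), np.float64(229.475)), 'top': (np.float64(341.1046511627907), np.float64(231.86046511627907))}
[ 0.5611 -0.0244  0.0759]
pan {'side': [391.6, 197.1], 'top': [458.7, 272.5]}
[ 0.4619 -0.3285  0.0402]
lid {'side': [315.3, 254.7], 'top': [338.4, 233.1]}
[ 0.5604 -0.0187  0.013 ]
basket {'top': [215.1, 271.2]}
```

Request:
carry_out(motion=[[[-0.1, -0.03, 0], 0.023], [[-0.2, -0.06, 0], 0.046], [[-0.3, -0.09, 0], 0.07], [[-0.4, -0.12, 0], 0.093], [[-0.5, -0.15, 0], 0.116], [[-0.6, -0.18, 0], 0.14], [[-0.7, -0.21, 0], 0.163], [[-0.77, -0.23, 0], 0.185], [[-0.77, -0.23, 0], 0.189], [[-0.77, -0.23, 0], 0.189]], hand=-0.2, force=40)

```text
time_s: 2.6
ee_pos: [0.3309, 0.4101, 0.2055]
eef_rot: [-3.142, -0.0, 1.573]
force: [-0.8, -0.2, -0.8]
grip_width: 0.0562
grip_force: 0.0
```

Run:
```python
from h import *
o=ctrl.get_obs();print(o["ee_pos"],o["eef_rot"],o["time_s"],o["grip_width"],o["force"])
im,d=camera("top");P=cloud("top",d)
for r in finder.cut_out("top","pan")[:1]:
    m=r["mask"];print(np.round(r["location"]))
i=camera_info("top");K=np.array(i["camera_matrix"])
# rim ellipse: high-z pixels
q=(P[...,2]>.122)&(P[...,2]<.142)&(np.hypot(P[...,0]-.46,P[...,1]+.335)<.09)
v,u=np.nonzero(q);print("rim px",u.min(),u.max(),v.min(),v.max())
e=cv2.minEnclosingCircle(np.stack([u,v],1).astype(np.float32));print(e)
c=np.array(e[0]);ray=Rm(i["attitude"])@np.linalg.solve(K,[*c,1]);s=(.13-i["origin"][2])/ray[2];print(np.array(i["origin"])+s*ray, s*e[1]/K[0,0])
cv2.imwrite("pics/pan1.png",cv2.resize(im[220:330,400:540],None,fx=5,fy=5,interpolation=cv2.INTER_CUBIC))
```

```text
[0.33092148 0.41014862 0.20545433] [-3.14150363e+00 -7.83318959e-05  1.57340025e+00] 2.6 0.05621993180093884 [-0.83323909 -0.17238254 -0.8049595 ]
[469. 272.]
rim px 437 501 240 305
((469.33026123046875, 272.4472351074219), 32.758575439453125)
[ 0.46225249 -0.33454116  0.13      ] 0.07919877521347715
```

View pics/pan1.png

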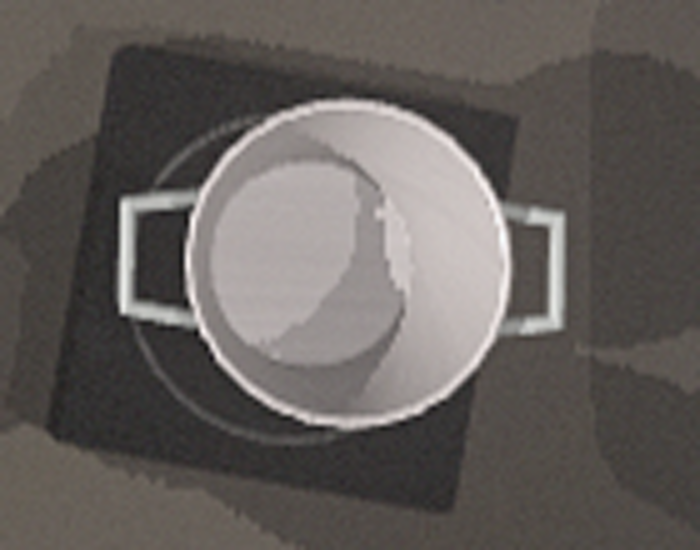

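Request:
carry_out(motion=[[[-0.12, 0.15, 0.1], 0], [[-0.25, 0.31, 0.2], 0], [[-0.38, 0.47, 0.25], 0], [[-0.48, 0.6, 0.3], 0], [[-0.5, 0.63, 0.3], 0], [[-0.5, 0.63, 0.35], 0], [[-0.5, 0.63, 0.45], 0], [[-0.5, 0.63, 0.55], 0], [[-0.5, 0.63, 0.64], 0], [[-0.5, 0.63, 0.71], 0], [[-0.5, 0.63, 0.75], 0], [[-0.5, 0.63, 0.75], 0]])

```text
time_s: 3.9
ee_pos: [0.4564, 0.3104, 0.0547]
eef_rot: [-3.14, 0.001, 1.572]
force: [0.2, -0.8, -0.7]
grip_width: 0.0562
grip_force: 0.0
```

Request:
carry_out(motion=[[[0, 0, 0], 0], [[0, 0, 0], 0], [[0, 0, 0], 0], [[0, 0, 0], 0], [[0, 0, 0], 0], [[0, 0, 0], 0]], hand=1, force=40)

```text
time_s: 4.5
ee_pos: [0.4576, 0.3102, 0.0559]
eef_rot: [3.14, -0.0, 1.571]
force: [2.6, 0.5, 2.8]
grip_width: 0.0253
grip_force: 40.0
```

Request:
carry_out(motion=[[[0, 0, -0.01], 0], [[0, 0, -0.04], 0], [[0, 0, -0.1], 0], [[0, 0, -0.18], 0], [[0, 0, -0.28], 0], [[0, 0, -0.38], 0], [[0, 0, -0.48], 0], [[0, 0, -0.58], 0], [[0, 0, -0.68], 0], [[0, 0, -0.75], 0], [[0, 0, -0.79], 0], [[0, 0, -0.8], 0]])

```text
time_s: 5.7
ee_pos: [0.4572, 0.3101, 0.2161]
eef_rot: [3.141, -0.0, 1.571]
force: [-0.3, -0.6, -4.5]
grip_width: 0.0253
grip_force: 40.0
```

Run:
```python
from h import *
o=ctrl.get_obs();print(o["ee_pos"],o["eef_rot"],o["force"],o["moment"],o["grip_width"])
im,d=camera("side");cv2.imwrite("pics/lift.png",im)
```

```text
[0.45719653 0.31010834 0.21614611] [ 3.14093152e+00 -3.54807168e-04  1.57134504e+00] [-0.34451418 -0.57149686 -4.48607768] [-0.0926925   0.04074914 -0.00160259] 0.025347229864733485
```

View pics/lift.png

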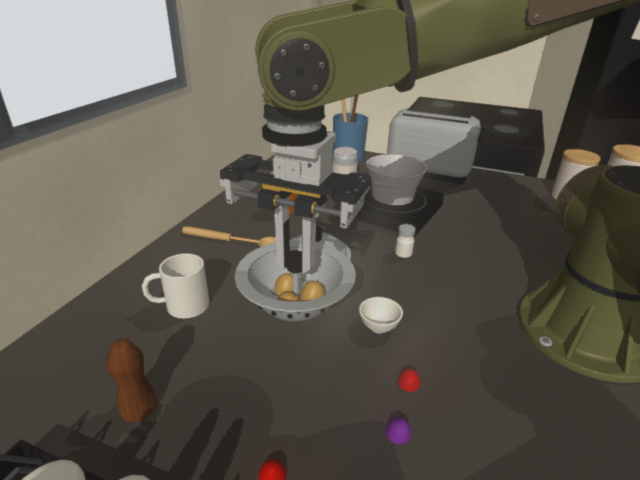

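Request:
carry_out(motion=[[[-0.01, 0, 0], 0], [[-0.03, 0, 0], 0], [[-0.07, 0, 0], 0], [[-0.13, 0, 0], 0], [[-0.2, 0, 0], 0], [[-0.28, 0, 0], 0], [[-0.36, 0, 0], 0], [[-0.44, 0, 0], 0], [[-0.53, 0, 0], 0], [[-0.62, 0, 0], 0], [[-0.71, 0, 0], 0], [[-0.8, 0, 0], 0]])

```text
time_s: 6.95
ee_pos: [0.4571, 0.1485, 0.2155]
eef_rot: [3.141, -0.0, 1.571]
force: [-0.4, -0.1, -5.1]
grip_width: 0.0252
grip_force: 40.0
```

Request:
carry_out(motion=[[[-0.09, 0, 0], 0], [[-0.18, 0, 0], 0], [[-0.27, 0, 0], 0], [[-0.36, 0, 0], 0], [[-0.45, 0, 0], 0], [[-0.54, 0, 0], 0], [[-0.63, 0, 0], 0], [[-0.72, 0, 0], 0], [[-0.81, 0, 0], 0], [[-0.9, 0, 0], 0]])

```text
time_s: 7.95
ee_pos: [0.4569, -0.0314, 0.2156]
eef_rot: [3.141, 0.0, 1.571]
force: [0.1, -0.1, -4.6]
grip_width: 0.0252
grip_force: 40.0
```

Request:
carry_out(motion=[[[-0.09, 0, 0], 0], [[-0.18, 0, 0], 0], [[-0.27, 0, 0], 0], [[-0.36, 0, 0], 0], [[-0.44, 0, 0], 0], [[-0.52, 0, 0], 0], [[-0.59, 0, 0], 0], [[-0.66, 0, 0], 0], [[-0.72, 0, 0], 0], [[-0.78, 0, 0], 0], [[-0.83, 0, 0], 0]])

```text
time_s: 9.05
ee_pos: [0.4574, -0.1969, 0.2154]
eef_rot: [-3.142, -0.0, 1.571]
force: [0.5, 0.7, -4.7]
grip_width: 0.0255
grip_force: 40.0
```

Request:
carry_out(motion=[[[-0.05, 0, 0], 0], [[-0.1, 0, 0], 0], [[-0.15, 0.01, 0], 0], [[-0.2, 0.01, 0], 0], [[-0.25, 0.01, 0], 0], [[-0.3, 0.01, 0], 0], [[-0.35, 0.02, 0], 0], [[-0.4, 0.02, 0], 0], [[-0.45, 0.025, 0], 0], [[-0.5, 0.025, 0], 0], [[-0.54, 0.025, 0], 0], [[-0.57, 0.025, 0], 0]])

```text
time_s: 10.25
ee_pos: [0.4624, -0.3107, 0.2154]
eef_rot: [-3.141, -0.0, 1.571]
force: [0.8, -0.2, -5.1]
grip_width: 0.0253
grip_force: 40.0
```

Request:
carry_out(motion=[[[-0.02, 0, 0], 0], [[-0.04, 0, 0], 0], [[-0.06, 0, 0], 0], [[-0.08, 0, 0], 0], [[-0.1, 0, 0], 0], [[-0.115, 0, 0], 0], [[-0.123, 0, 0], 0], [[-0.123, 0, 0], 0], [[-0.123, 0, 0], 0]])

```text
time_s: 11.15
ee_pos: [0.4624, -0.3345, 0.2154]
eef_rot: [-3.142, -0.0, 1.571]
force: [-0.2, -0.3, -4.4]
grip_width: 0.0254
grip_force: 40.0
```

Run:
```python
from h import *
o=ctrl.get_obs();print(o["time_s"],o["ee_pos"],o["eef_rot"],o["force"],o["moment"],o["grip_width"])
im,d=camera("side");P=cloud("side",d);cv2.imwrite("pics/over.png",cv2.resize(im[80:260,280:520],(800,600)))
q=P[(np.hypot(P[...,0]-.462,P[...,1]+.334)<.095)];
print("pan",ring(P,np.array([.462,-.334]),.118,.142,.0745,.0795))
print("bas",ring(P,np.array([.462,-.334]),.200,.220,.0665,.084))
im,d=camera("top");P=cloud("top",d)
print("bas",ring(P,np.array([.462,-.334]),.200,.220,.0665,.084))
```

```text
11.15 [ 0.46244901 -0.33447538  0.21542338] [-3.14151802e+00 -1.01557784e-04  1.57127181e+00] [-0.23262158 -0.26517873 -4.42426135] [-0.08961966  0.01851736 -0.00263334] 0.025414691710702556
pan (array([ 0.4607, -0.3333]), 466, np.float64(0.1255))
bas (array([ 0.4606, -0.3321]), 615, np.float64(0.2089))
bas (array([ 0.4623, -0.3318]), 647, np.float64(0.2093))
```

View pics/over.png

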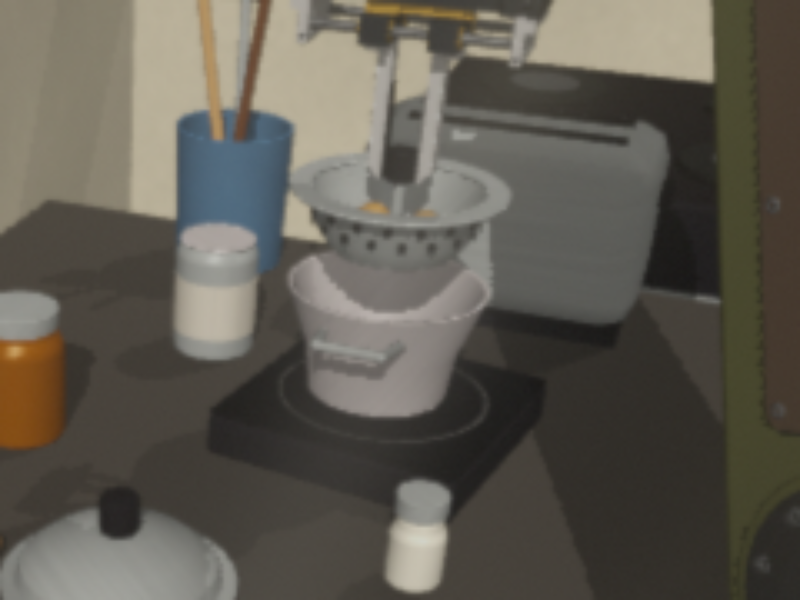

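Request:
carry_out(motion=[[[0, 0, 0.01], 0], [[0, 0, 0.04], 0], [[0, 0, 0.08], 0], [[0, 0, 0.12], 0], [[0, 0, 0.16], 0], [[0, 0, 0.2], 0], [[0, 0, 0.24], 0], [[0, 0, 0.27], 0], [[0, 0, 0.3], 0], [[0, 0, 0.32], 0], [[0, 0, 0.34], 0], [[0, 0, 0.34], 0]])

```text
time_s: 12.45
ee_pos: [0.4623, -0.3345, 0.147]
eef_rot: [-3.141, -0.0, 1.571]
force: [-0.1, -0.3, -5.6]
grip_width: 0.0255
grip_force: 40.0
```

Request:
carry_out(motion=[[[0, 0, 0.005], 0], [[0, 0, 0.01], 0], [[0, 0, 0.015], 0], [[0, 0, 0.02], 0], [[0, 0, 0.025], 0], [[0, 0, 0.03], 0], [[0, 0, 0.03], 0]])

```text
time_s: 13.15
ee_pos: [0.4624, -0.3345, 0.1413]
eef_rot: [-3.141, -0.0, 1.571]
force: [-0.1, 0.3, -4.5]
grip_width: 0.0252
grip_force: 40.0
```

Not yet in contact; creep on.

Request:
carry_out(motion=[[[0, 0, 0.003], 0], [[0, 0, 0.005], 0], [[0, 0, 0.007], 0], [[0, 0, 0.007], 0]])

```text
time_s: 13.55
ee_pos: [0.4625, -0.3345, 0.14]
eef_rot: [-3.142, -0.0, 1.571]
force: [0.2, -0.0, -4.7]
grip_width: 0.0254
grip_force: 40.0
```

Request:
carry_out(motion=[[[0, 0, 0.003], 0], [[0, 0, 0.005], 0], [[0, 0, 0.005], 0]])

```text
time_s: 13.85
ee_pos: [0.4625, -0.3346, 0.1398]
eef_rot: [3.141, 0.0, 1.571]
force: [-4.2, 2.5, 6.5]
grip_width: 0.0251
grip_force: 40.0
```

Request:
carry_out(motion=[[[0, 0, 0], 0], [[0, 0, 0], 0], [[0, 0, 0], 0], [[0, 0, 0], 0]], hand=-0.2)

```text
time_s: 14.25
ee_pos: [0.4625, -0.3346, 0.139]
eef_rot: [3.141, 0.0, 1.571]
force: [0.1, -0.2, 0.5]
grip_width: 0.0534
grip_force: 0.0
```

Request:
carry_out(motion=[[[0, 0, -0.05], 0], [[0, 0, -0.15], 0], [[0, 0, -0.3], 0], [[0, 0, -0.45], 0], [[0, 0, -0.55], 0], [[0, 0, -0.6], 0], [[0.2, 0.05, -0.6], 0], [[0.4, 0.1, -0.6], 0], [[0.6, 0.2, -0.6], 0], [[0.8, 0.3, -0.6], 0], [[1, 0.4, -0.6], 0], [[1, 0.4, -0.6], 0]])

```text
time_s: 15.45
ee_pos: [0.5437, -0.1304, 0.2587]
eef_rot: [-3.141, -0.001, 1.576]
force: [-0.8, -0.5, -0.3]
grip_width: 0.0563
grip_force: 0.0
```

Run:
```python
from h import *
o=ctrl.get_obs();print(o["time_s"],o["ee_pos"],o["eef_rot"])
for n in("top","side"):
    im,d=camera(n);P=cloud(n,d);cv2.imwrite(f"pics/seat_{n}.png",cv2.resize(im[200:340,400:540] if n=="top" else im[80:280,280:500],(600,600)))
    print("bas",ring(P,np.array([.462,-.334]),.122,.146,.0665,.084),"lid",ring(P,np.array([.56,-.023]),.006,.022,.066,.082))
    q=P[(np.hypot(P[...,0]-.462,P[...,1]+.334)<.084)&(P[...,2]>.115)&(P[...,2]<.146)&(np.hypot(P[...,0]-.462,P[...,1]+.334)>.068)]
    print("plane",np.linalg.lstsq(np.c_[q[:,:2]-[.462,-.334],np.ones(len(q))],q[:,2],rcond=None)[0].round(4))
    q=P[(np.hypot(P[...,0]-.462,P[...,1]+.334)<.025)&(P[...,2]>.15)];print("knob",q.mean(0).round(4),len(q))
    q=P[(np.hypot(P[...,0]-.56,P[...,1]+.023)<.025)&(P[...,2]>.07)];print("lidknob",q.mean(0).round(4),len(q))
```

```text
15.45 [ 0.54367262 -0.13041445  0.25865276] [-3.14111148e+00 -8.61682232e-04  1.57577545e+00]
bas (array([ 0.4617, -0.3333]), 1605, np.float64(0.1332)) lid (array([ 0.562 , -0.0223]), 750, np.float64(0.0144))
plane [-0.0011 -0.0011  0.1339]
knob [ 0.462  -0.3326  0.1608] 97
lidknob [ 0.5615 -0.024   0.0777] 92
bas (array([ 0.4605, -0.3328]), 809, np.float64(0.1321)) lid (array([ 0.5599, -0.0234]), 683, np.float64(0.0155))
plane [ 0.0088 -0.0514  0.132 ]
knob [ 0.459  -0.3282  0.159 ] 70
lidknob [ 0.5592 -0.0204  0.0767] 94
```

View pics/seat_side.png

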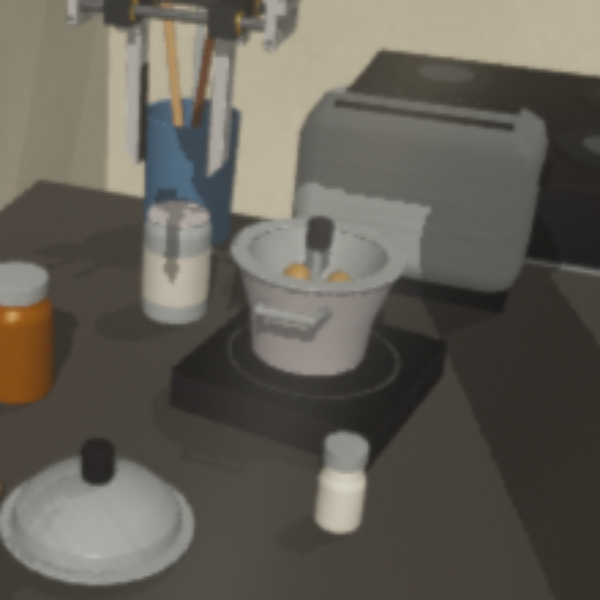

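Request:
carry_out(motion=[[[0.1, 0.02, 0.05], 0], [[0.25, 0.05, 0.15], 0], [[0.4, 0.08, 0.25], 0], [[0.5, 0.09, 0.35], 0], [[0.55, 0.0925, 0.45], 0], [[0.555, 0.0925, 0.55], 0], [[0.555, 0.0925, 0.6], 0], [[0.555, 0.0925, 0.6], 0], [[0.555, 0.0925, 0.6], 0]])

```text
time_s: 16.45
ee_pos: [0.5611, -0.0243, 0.1398]
eef_rot: [3.141, 0.0, 1.57]
force: [0.1, -0.3, 0.2]
grip_width: 0.0565
grip_force: 0.0
```

Descend 84 mm to TCP z ≈ 0.056 and grip.

Request:
carry_out(motion=[[[0, 0, 0.08], 0], [[0, 0, 0.18], 0], [[0, 0, 0.28], 0], [[0, 0, 0.35], 0], [[0, 0, 0.39], 0], [[0, 0, 0.41], 0], [[0, 0, 0.42], 0], [[0, 0, 0.42], 0]])

```text
time_s: 17.25
ee_pos: [0.5611, -0.0235, 0.0555]
eef_rot: [3.141, 0.0, 1.571]
force: [0.5, -0.7, 0.2]
grip_width: 0.0565
grip_force: 0.0
```

Request:
carry_out(motion=[[[0, 0, 0], 0], [[0, 0, 0], 0], [[0, 0, 0], 0], [[0, 0, 0], 0], [[0, 0, 0], 0], [[0, 0, 0], 0]], hand=1, force=40)

```text
time_s: 17.85
ee_pos: [0.5611, -0.0235, 0.0553]
eef_rot: [3.141, 0.0, 1.571]
force: [1.9, -0.2, 0.9]
grip_width: 0.0272
grip_force: 40.0
```

Request:
carry_out(motion=[[[0, 0, -0.01], 0], [[0, 0, -0.05], 0], [[0, 0, -0.12], 0], [[0, 0, -0.22], 0], [[0, 0, -0.34], 0], [[0, 0, -0.46], 0], [[0, 0, -0.58], 0], [[0, 0, -0.7], 0], [[0, 0, -0.82], 0], [[0, 0, -0.92], 0], [[0, 0, -0.97], 0], [[0, 0, -1], 0]])

```text
time_s: 19.05
ee_pos: [0.5607, -0.0235, 0.2562]
eef_rot: [3.141, 0.0, 1.571]
force: [0.0, 0.7, -3.4]
grip_width: 0.0277
grip_force: 40.0
```

Run:
```python
from h import *
o=ctrl.get_obs();print(o["time_s"],o["ee_pos"],o["eef_rot"],o["force"],o["moment"],o["grip_width"])
im,d=camera("side");P=cloud("side",d);cv2.imwrite("pics/lid.png",im)
for z0,z1 in((.200,.225),):print(ring(P,np.array([.561,-.0235]),z0,z1,.066,.082))
```

```text
19.05 [ 0.56074868 -0.0234918   0.25619516] [3.14059268e+00 1.32671175e-04 1.57129015e+00] [ 0.02736345  0.66310448 -3.40662605] [-0.07203383  0.03273212  0.01932986] 0.02765420526503699
(array([ 0.5592, -0.0242]), 805, np.float64(0.2173))
```

View pics/lid.png

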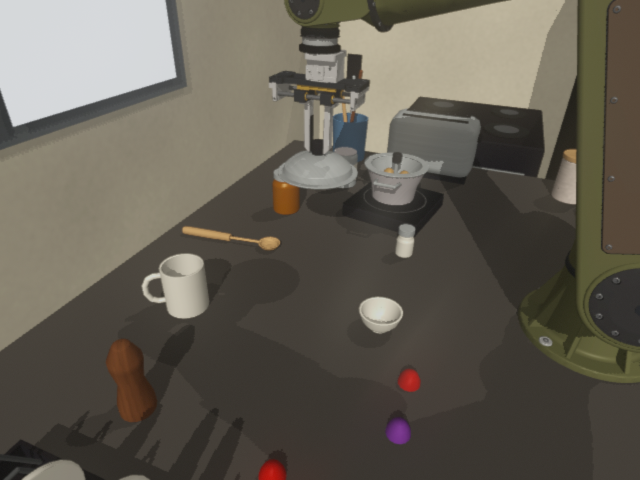

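Request:
carry_out(motion=[[[-0.01, 0, 0], 0], [[-0.04, -0.01, 0], 0], [[-0.09, -0.03, 0], 0], [[-0.15, -0.05, 0], 0], [[-0.23, -0.07, 0], 0], [[-0.31, -0.1, 0], 0], [[-0.39, -0.12, 0], 0], [[-0.47, -0.15, 0], 0], [[-0.55, -0.17, 0], 0], [[-0.63, -0.2, 0], 0], [[-0.71, -0.22, 0], 0], [[-0.79, -0.25, 0], 0]])

```text
time_s: 20.3
ee_pos: [0.5101, -0.1833, 0.255]
eef_rot: [-3.142, 0.0, 1.571]
force: [0.9, 0.2, -3.8]
grip_width: 0.0269
grip_force: 40.0
```

Request:
carry_out(motion=[[[-0.08, -0.03, 0], 0], [[-0.16, -0.05, 0], 0], [[-0.24, -0.08, 0], 0], [[-0.32, -0.1, 0], 0], [[-0.4, -0.13, 0], 0], [[-0.48, -0.15, 0], 0], [[-0.56, -0.18, 0], 0], [[-0.64, -0.2, 0], 0], [[-0.7, -0.22, 0], 0], [[-0.74, -0.235, 0], 0], [[-0.76, -0.2435, 0], 0], [[-0.76, -0.2435, 0], 0]])

```text
time_s: 21.5
ee_pos: [0.4621, -0.3338, 0.255]
eef_rot: [-3.142, -0.0, 1.571]
force: [-0.3, -0.0, -3.8]
grip_width: 0.0274
grip_force: 40.0
```

Request:
carry_out(motion=[[[0, 0, 0], 0], [[0, 0, 0], 0]])

```text
time_s: 21.7
ee_pos: [0.4625, -0.3331, 0.2551]
eef_rot: [3.141, 0.0, 1.572]
force: [0.6, 0.6, -4.5]
grip_width: 0.0274
grip_force: 40.0
```

Run:
```python
from h import *
o=ctrl.get_obs();print(o["time_s"],o["ee_pos"],o["eef_rot"],o["force"],o["grip_width"])
for n in("side","top"):
    im,d=camera(n);P=cloud(n,d)
    print("lid",ring(P,np.array([.462,-.334]),.205,.225,.066,.082))
    print("bas",ring(P,np.array([.462,-.334]),.122,.146,.0665,.084))
    if n=="side":cv2.imwrite("pics/over2.png",cv2.resize(im[80:260,280:520],(800,600)))
```

```text
21.7 [ 0.4624914  -0.33311043  0.25514861] [3.14145447e+00 3.50187608e-05 1.57188113e+00] [ 0.60354019  0.60812385 -4.47974064] 0.02738436357020547
lid (array([ 0.46  , -0.3323]), 505, np.float64(0.2174))
bas (array([ 0.4603, -0.3324]), 804, np.float64(0.132))
lid (array([ 0.4631, -0.3328]), 615, np.float64(0.2155))
bas (array([ 0.4636, -0.3298]), 426, np.float64(0.1341))
```

View pics/over2.png

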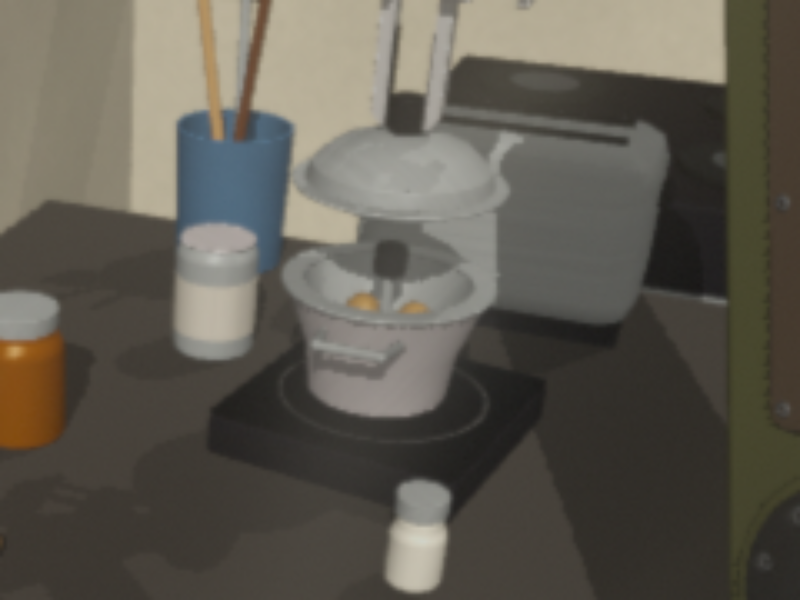

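Request:
carry_out(motion=[[[0, 0, 0.01], 0], [[0, 0, 0.04], 0], [[0, 0, 0.08], 0], [[0, 0, 0.12], 0], [[0, 0, 0.16], 0], [[0, 0, 0.2], 0], [[0, 0, 0.24], 0], [[0, 0, 0.27], 0], [[0, 0, 0.3], 0], [[0, 0, 0.32], 0], [[0, 0, 0.34], 0], [[0, 0, 0.34], 0]])

```text
time_s: 23.0
ee_pos: [0.4621, -0.3335, 0.1866]
eef_rot: [-3.141, -0.0, 1.571]
force: [0.5, -0.5, -4.0]
grip_width: 0.027
grip_force: 40.0
```

Request:
carry_out(motion=[[[0, 0, 0.005], 0], [[0, 0, 0.01], 0], [[0, 0, 0.015], 0], [[0, 0, 0.02], 0], [[0, 0, 0.025], 0], [[0, 0, 0.03], 0], [[0, 0, 0.03], 0]])

```text
time_s: 23.7
ee_pos: [0.4622, -0.3335, 0.1809]
eef_rot: [-3.141, -0.0, 1.571]
force: [0.0, -0.6, -4.8]
grip_width: 0.0271
grip_force: 40.0
```

Request:
carry_out(motion=[[[0, 0, 0.003], 0], [[0, 0, 0.005], 0], [[0, 0, 0.007], 0], [[0, 0, 0.007], 0]])

```text
time_s: 24.1
ee_pos: [0.4622, -0.3335, 0.1796]
eef_rot: [-3.142, -0.0, 1.571]
force: [0.5, -0.6, -3.3]
grip_width: 0.027
grip_force: 40.0
```

Request:
carry_out(motion=[[[0, 0, 0.003], 0], [[0, 0, 0.005], 0], [[0, 0, 0.005], 0]])

```text
time_s: 24.4
ee_pos: [0.4624, -0.3336, 0.1794]
eef_rot: [3.141, 0.0, 1.571]
force: [-1.2, 1.5, 5.3]
grip_width: 0.0273
grip_force: 40.0
```

Seated at the expected height with contact; release and withdraw.

Request:
carry_out(motion=[[[0, 0, 0], 0], [[0, 0, 0], 0], [[0, 0, 0], 0], [[0, 0, 0], 0]], hand=-0.2)

```text
time_s: 24.8
ee_pos: [0.4623, -0.3336, 0.1785]
eef_rot: [3.142, -0.0, 1.571]
force: [0.0, -0.7, 0.3]
grip_width: 0.0547
grip_force: 0.0
```

Request:
carry_out(motion=[[[0, 0, -0.05], 0], [[0, 0, -0.15], 0], [[0, 0, -0.3], 0], [[0, 0, -0.45], 0], [[0, 0, -0.5], 0], [[0.2, 0, -0.5], 0], [[0.4, 0, -0.5], 0], [[0.6, 0, -0.5], 0], [[0.8, 0, -0.5], 0], [[0.95, 0, -0.5], 0], [[1, 0, -0.5], 0], [[1, 0, -0.5], 0]])

```text
time_s: 26.0
ee_pos: [0.4622, -0.1329, 0.2786]
eef_rot: [3.142, 0.0, 1.573]
force: [-0.5, -1.1, 0.1]
grip_width: 0.0565
grip_force: 0.0
```

Run:
```python
from h import *
o=ctrl.get_obs();print(o["time_s"],o["ee_pos"],o["force"])
for n in("side","top"):
    im,d=camera(n);P=cloud(n,d)
    print("lid",ring(P,np.array([.462,-.334]),.130,.145,.066,.082))
    q=P[(np.hypot(P[...,0]-.462,P[...,1]+.334)<.025)&(P[...,2]>.195)];print("knob",q.mean(0).round(4),q[:,2].max(),len(q))
    if n=="side":cv2.imwrite("pics/end.png",cv2.resize(im[80:260,280:520],(800,600)))
```

```text
26.0 [ 0.46222083 -0.13293636  0.27861   ] [-0.53161195 -1.10362603  0.11230861]
lid (array([ 0.46  , -0.3306]), 530, np.float64(0.1385))
knob [ 0.4599 -0.3291  0.2007] 0.20508148167115664 59
lid (array([ 0.4619, -0.3335]), 906, np.float64(0.1378))
knob [ 0.4616 -0.3326  0.2017] 0.20992336230685638 118
```

View pics/end.png

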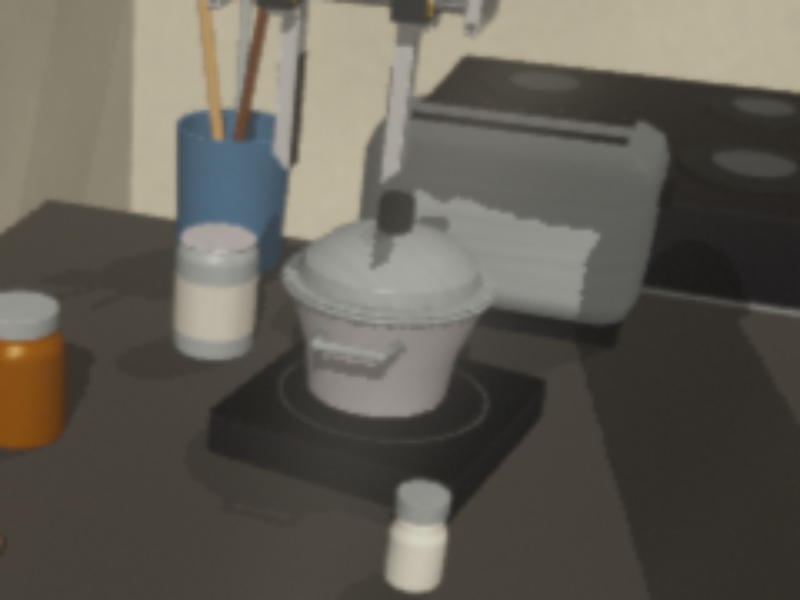

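The lid sits level and fully home on the basket (crop around (390,280)), with the knob top at z ≈ 0.202 as expected; I'm handing in.

```bash
python3 -c "
from station import ctrl
print(ctrl.hand_in())"
```

```text
the job is handed in; nothing more can be done
None
```

The basket, with its potato halves, is in the pan and the lid is on it; in the last pictures both look level and fully home, and the job was handed in at about 26 s (no verdict was returned).

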